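# Lock the burnisher spindle and hold its sprung hood below balance

## Task

Make the edge-burnishing machine safe and show its drum: take the shouldered steel lock pin out of the wooden tool block and put it down through the hole in the machine's side flange, fully home and let go, and only then lift the sprung hood by its bar until it has passed its balance point (about 55 degrees open, where the hood lies along the slanting index strip on the machine's side; go some 5 degrees beyond it, but do not let the hood fly open to its stop). Then bring it back and finish still holding it by the gripper, at rest, just below the balance point, some 5 to 10 degrees short of it, with the pin still home. Leave everything else where it is.

Things in the scene. Friction and masses are not known exactly. Their poses are not given: they have to be found in the camera images.
- pin: steel lock pin, 106 mm tall, about 0.12 kg, upright in any one of the block's three holes. Origin at the centre of its foot, z up along it: round shaft 10 mm across from 0 to 60 mm with chamfered tip, round shoulder 26 mm across from 60 to 66 mm, round grip 18 mm across from 66 to 106 mm. The only one with a shoulder
- block: fixed dark wooden tool block 70 x 210 x 50 mm (x, y, z), origin at the centre of its underside, y along the row of three upright holes (at y -70, 0, +70 mm; 12 mm across, 45 mm deep): a thing standing in it has its foot 5 mm above the table. Its place and yaw vary
- lock_hole (a point): upper mouth of the vertical through hole in the machine's steel side flange, 80 mm above the table; 13 mm across, flange 10 mm thick, free below. Axes are the machine's: x to its back (away from the robot), y left, z up. Casing wall 50 mm away on the +y side, hood top 129 mm above the table. Pin home: shoulder on the flange, its foot 60 mm below this point
- hood_hinge (a point): middle of the hood's hinge axis at the back of the machine, 116 mm above the table; fixed to the machine, same axes as the machine; the hinge axis runs along its y
- hood_bar (a point): middle of the hood's lifting bar: level round steel bar 12 mm across, along the machine's y, 112 mm clear between its two arms, 210 mm from the hinge axis, 42 mm clear of the hood's front edge. Closed, it is level with the hinge axis (116 mm above the table); it rises in an arc about the hinge, its axes turning with the hood
- hood (a joint): opening angle of the grey steel hood, rad: 0 shut (level), grows as its front rises, stop at 1.45. Sprung: below the balance point at 0.96 (55 degrees) it falls shut, above it swings open to the stop; never stays by itself. About 2 N at the bar lifts it from shut, under 1 N near balance; damped. A slanting aluminium strip 130 mm long on the machine's +y side marks the balance angle
- burnisher: bystander: wooden tool with a bulbous head 34 mm across, 104 mm tall, upright in the block; origin at its foot
- drift: bystander: plain steel rod 10 mm across, 100 mm tall, upright in the block; origin at its foot
- jar: bystander: glass jar 64 mm across, 85 mm tall; origin at the centre of its underside
- tin: bystander: round flat tin 72 mm across, 30 mm tall; origin at the centre of its underside
- mallet: bystander: lying wooden mallet, head 60 mm across and 85 mm long, overall about 205 mm; origin on the table under its handle, 50 mm from the axis of the head
- weight: bystander: round brass weight 70 mm across with a knob, 52 mm tall; origin at the centre of its underside
- carton: bystander: cardboard carton 90 x 130 x 60 mm; origin at the centre of its underside
Not all that is in view belongs to the job. There is more than one size of the pin; the one meant has the size given above.

How it is judged:
By the outcome, as a careful person would: the job done as asked, in the order asked, and still so for the second after the job is handed in, while the arm keeps its last pose, push and grip.
It also fails if it takes over 70 s, if anything falls off the work surface, if the arm or the gripper's body presses on something with over 40 N, if the wrist force passes 120 N, or if a joint passes its speed limit or range.

## Robot

A 7-joint arm with a two-finger parallel gripper is mounted at the origin on the work surface. World frame = base frame: x ahead of the robot, y to its left, z up, the work surface at z = 0. Lengths are in m, angles in rad, forces in N, time in s.
With the tool pointing down it reaches from about 0.35 to 0.9 m from the base axis. Payload 8.1 kg.
Tool frame: the origin (TCP) lies at the very end of the fingers, on their centre line; the grasp point (between the pads) lies 19 mm behind it (arm.grasp_offset is the distance from the TCP to the grasp point, in m); z points along the fingers, y is the direction in which the jaws open and shut (so a half turn about z gives the same grasp; the last joint's range is limited). The gripper opens to 92 mm and grips with 3 to 60 N. Pads are 19 mm wide; open, the fingers measure 130 mm over their backs; the gripper's body (75 mm by 190 mm) begins 47 mm behind the grasp point.
Start: joints at [1.102, 0.434, 0.025, 1.573, -0.012, 1.134, -0.075], TCP at [0.224, -0.584, 0.227] pointing down, gripper open.
Joint ranges: [-2.62, 2.62], [-0.44, 2.09], [-1.27, 1.32], [0.08, 2.57], [-1.32, 4.46], [0.12, 2], [-2.74, 2.74]. Speed limits (rad/s): [2.22, 2.22, 3.01, 3.01, 3.14, 3.14, 3.14].

## Interface

Orientations are given as a rotation vector (axis times angle).
In Python, from cell import arm, eyes, workorder gives the robot as it stands.
- The arm moves only by the shell command python3 -m inch 'ROWS' [FORCE]. ROWS is JSON, a list that holds one entry, the list of rows, each a list of 5 numbers: the closure, from 0 (fully open) to 1 (shut), then the shift along the tool's x, y, z in mm, then the turn about the tool's z in degrees. A call has 1 to 12 rows; each row shifts and turns the pose as measured when the row begins, along the tool's axes as they then stand; what a row does not reach is not made up. A row lasts 1/10 s, in which the tool goes at most 50 mm and 8.59 degrees, less where a joint would pass 70% of its speed; a pose out of reach is approached as far as the arm can. A call with a gripper value outside its range is refused whole. The fingers move at their own pace and stop on an object; FORCE is the grip in N (left out, the last holds). Time passes only in rows, so rows that do not move let the fingers close. It gives the time, the measured TCP pose, the force and the opening at its end, in the units of the state.
- arm.observe(): the state, without advancing time (a new reading comes with each control period).
- eyes.get_image(name): name is "scene" or "top"; returns a dict with "frame" (420x560x3 uint8, blue, green, red), "intrinsics" (3x3 intrinsics, pixels), "rvec" (rotation vector, rad) and "tvec" (3), from world to camera coordinates, as OpenCV has them. Camera axes: x right, y down, z forward; pixel columns grow to the right and rows downward; lengths in m; the calibration is good to about 2 mm. A picture is of the moment at which its call begins. There is no depth.
- workorder.sign_off(): hands the job in, once; it reports no verdict.
The state is a dict: "clock": time; "joints": joint angles; "dq": joint speeds; "joint_efforts": joint torques, N m; "position": TCP position; "ee_rot": TCP orientation; "force": force on the tool from outside, world axes, zero at the start; "ft_torque": the same for the moment, N m; "width": opening from 0.0 (shut) to 1.0 (fully open).
Only numpy, scipy, OpenCV 4.12 (cv2) and the standard library are available. Lean on these libraries where they do the work, as an engineer would, in place of code of your own. Each camera call takes 0.05 s, during which the arm holds its last target.

## Working session

There is one attempt and no reset: what is moved stays moved. The work goes in short steps, Python scripts to look and compute and a shell command to move; the robot and the scene stay as the last step left them, time stands still between calls to the robot, and variables do not carry over. Pictures are saved under pics/ and viewed, and the job is handed in when it is done.

```bash
ls; mkdir -p pics; python3 - <<'E'
from cell import arm, eyes, workorder
import cv2
s=arm.observe(); print({k:(v if not hasattr(v,'__len__') else [round(float(x),3) for x in v]) for k,v in s.items()})
for n in("scene","top"):
    d=eyes.get_image(n); cv2.imwrite(f"pics/{n}0.png",d["frame"]); print(n,d["intrinsics"],d["rvec"],d["tvec"])
E
```

```text
pics
{'clock': 0.0, 'joints': [1.102, 0.435, 0.025, 1.574, -0.012, 1.134, -0.075], 'dq': [-0.0, 0.001, 0.0, -0.0, -0.002, -0.0, -0.0], 'joint_efforts': [0.0, -66.784, 0.985, -31.447, -0.061, 0.043, 0.0], 'position': [0.223, -0.583, 0.226], 'ee_rot': [-3.088, -0.571, 0.001], 'force': [0.089, -0.407, 0.097], 'ft_torque': [0.039, 0.007, -0.008], 'width': 1.000122823187922}
scene [[538.05668743   0.         275.34599904]
 [  0.         538.05668743 206.01522588]
 [  0.           0.           1.        ]] [ 2.30605155  0.80732749 -0.33088124] [-0.43132502 -0.2126965   1.66993399]
top [[464.47629045   0.         279.67788197]
 [  0.         464.47629045 206.22238832]
 [  0.           0.           1.        ]] [ 2.11422749 -2.1515904   0.1938647 ] [-0.03765762  0.54646714  1.27413729]
```

View pics/scene0.png

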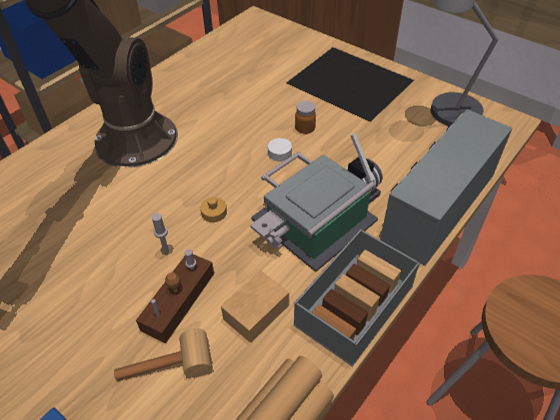

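View pics/top0.png

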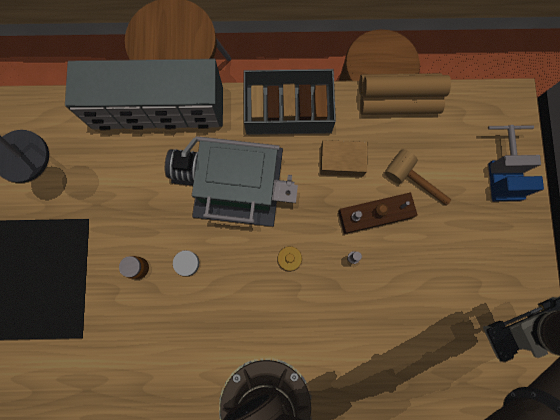

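The scene shows two shouldered pins. One stands alone on the table at scene (160,232), top (354,258). The other is in the block at scene (190,260), top (357,216). The burnisher is at (173,282) and the drift at (155,308). Next I'll take enlarged crops.

```bash
cat > h.py <<'E'
import numpy as np, cv2
from cell import arm, eyes, workorder
def cam(n):
    d=eyes.get_image(n); K=np.array(d["intrinsics"],float);R=cv2.Rodrigues(np.array(d["rvec"],float))[0];t=np.array(d["tvec"],float).ravel()
    return d["frame"],K,R,t
def at_z(c,px,z):
    _,K,R,t=c; r=R.T@np.linalg.inv(K)@np.array([px[0],px[1],1.]); o=-R.T@t
    return o+r*(z-o[2])/r[2]
def proj(c,P):
    _,K,R,t=c; p=(np.atleast_2d(P)@R.T+t)@K.T; return p[:,:2]/p[:,2:]
def tri(c1,p1,c2,p2):
    A=[cv2.triangulatePoints(c1[1]@np.c_[c1[2],c1[3]],c2[1]@np.c_[c2[2],c2[3]],np.array(p1,float),np.array(p2,float))]
    return (A[0][:3]/A[0][3]).ravel()
def crop(f,x0,y0,w,h,s,name):
    cv2.imwrite(name,cv2.resize(f[y0:y0+h,x0:x0+w],None,fx=s,fy=s,interpolation=cv2.INTER_CUBIC))
E
python3 - <<'E'
from h import *
s=cam("scene")[0];t=cam("top")[0]
crop(s,120,200,130,100,6,"pics/s_block.png")
crop(t,330,185,100,75,8,"pics/t_block.png")
crop(s,240,125,150,110,5,"pics/s_mach.png")
crop(t,160,130,150,100,5,"pics/t_mach.png")
E
```

```text
(no output)
```

View pics/s_block.png

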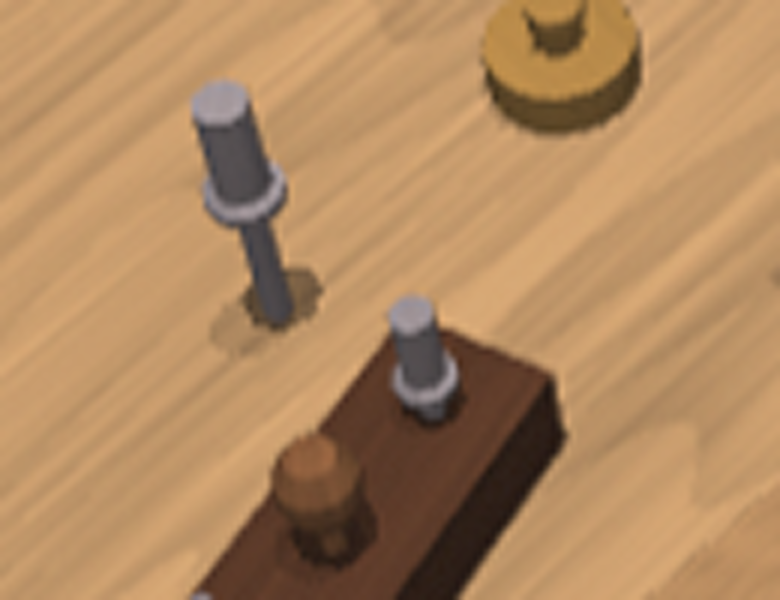

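View pics/t_block.png

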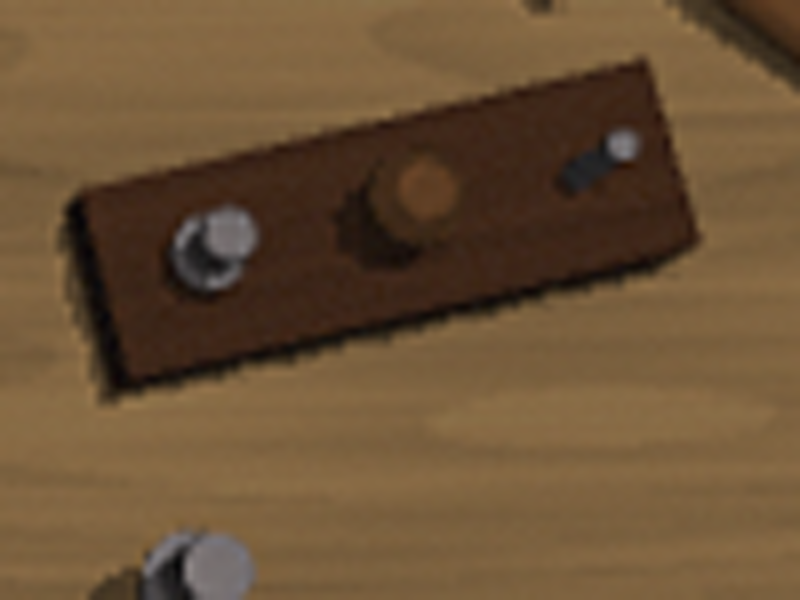

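View pics/s_mach.png

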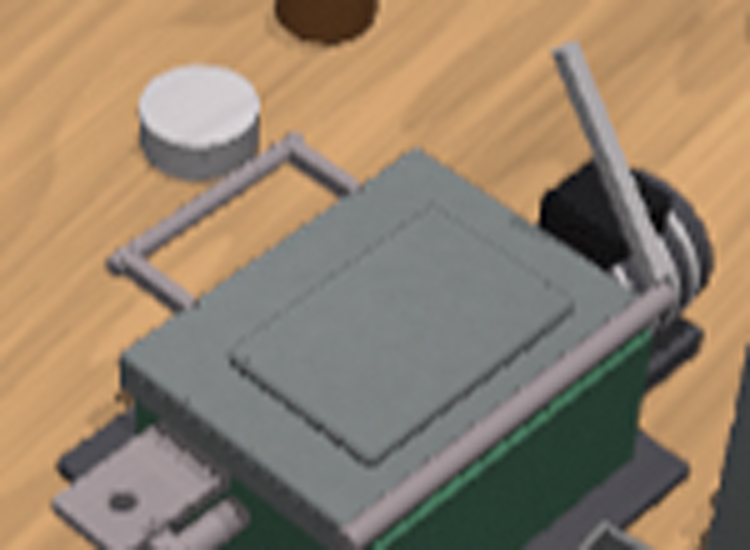

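View pics/t_mach.png

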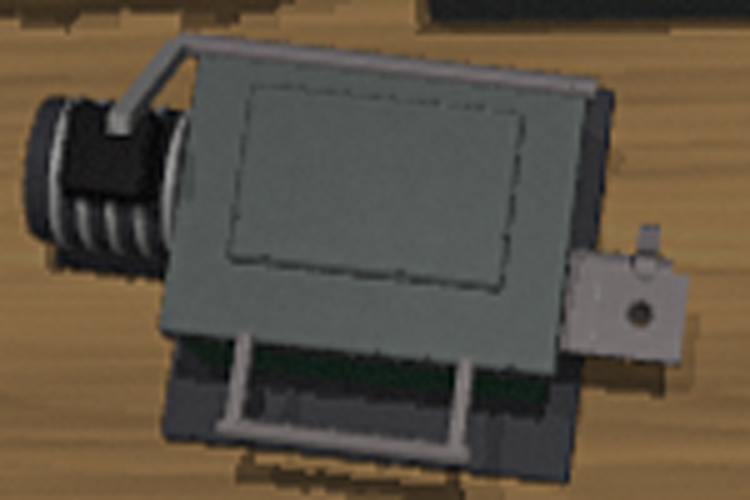

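```bash
python3 - <<'E'
from h import *
s=cam("scene");t=cam("top")
np.set_printoptions(precision=4,suppress=True)
T=lambda x,y,o,k:((x+.5)/k-.5+o[0],(y+.5)/k-.5+o[1])
tb=lambda x,y:T(x,y,(330,185),8); sb=lambda x,y:T(x,y,(120,200),6)
tm=lambda x,y:T(x,y,(160,130),5); sm=lambda x,y:T(x,y,(240,125),5)
def both(n,a,b,z): print(n,"top",at_z(t,a,z)[:2],"scene",at_z(s,b,z)[:2],"tri",tri(s,b,t,a))
both("pincap",tb(231,232),sb(413,313),.111)
both("shoulder",tb(208,252),sb(425,378),.071)
both("burncap",tb(429,188),sb(312,455),.109)
print("drift",at_z(t,tb(622,146),.105))
both("loose cap",tb(217,568),sb(222,103),.13)
both("hole",tm(640,313),sm(123,502),.08)
both("barL",tm(228,427),sm(293,143),.116)
both("barR",tm(460,452),sm(118,260),.116)
both("hingeL",tm(183,42),sm(672,293),.116)
both("hingeR",tm(596,86),sm(350,540),.116)
for p in [(78,192),(640,62),(697,240),(122,385)]: print(at_z(t,tb(*p),.05))
both("strip top",tm(120,125),sm(568,50),.23)
E
```

```text
pincap top [ 0.5108 -0.2592] scene [ 0.5134 -0.2622] tri [ 0.5112 -0.2603  0.1072]
shoulder top [ 0.5102 -0.2581] scene [ 0.5139 -0.264 ] tri [ 0.5104 -0.2603  0.0642]
burncap top [ 0.5251 -0.3275] scene [ 0.5292 -0.3309] tri [ 0.5259 -0.3288  0.1037]
drift [ 0.5392 -0.3952  0.105 ]
loose cap top [ 0.3965 -0.246 ] scene [ 0.3918 -0.244 ] tri [ 0.3958 -0.2458  0.1346]
hole top [ 0.5794 -0.0698] scene [ 0.5821 -0.0746] tri [ 0.5798 -0.0708  0.0749]
barL top [0.5132 0.1538] scene [0.5144 0.1508] tri [0.513  0.1536 0.1134]
barR top [0.4975 0.0293] scene [0.4969 0.0257] tri [0.4965 0.028  0.1144]
hingeL top [0.7293 0.1808] scene [0.733  0.1801] tri [0.7312 0.1822 0.1127]
hingeR top [ 0.7003 -0.0472] scene [ 0.7005 -0.0489] tri [ 0.7002 -0.0477  0.1149]
[ 0.5357 -0.2165  0.05  ]
[ 0.5794 -0.4195  0.05  ]
[ 0.5147 -0.4355  0.05  ]
[ 0.4666 -0.2292  0.05  ]
strip top top [0.6485 0.1916] scene [0.6534 0.1873] tri [0.6502 0.1928 0.2244]
```

Decision: take the pin in the block at top (358,213), scene (188,252). Its cap is 18 mm across. The loose pin at scene (157,217) measures about 22 mm across and its top is at 135 mm, so it is the larger decoy. The burnisher and the drift have no shoulder.

```bash
cat >> h.py <<'E'
def go(target,yaw_deg=None):
    """yaw_deg: wanted direction of tool y (mod 180) in world"""
    s=arm.observe(); R=cv2.Rodrigues(np.array(s["ee_rot"],float))[0]; p=np.array(s["position"])
    d=R.T@(np.array(target)-p)*1000
    y=np.degrees(np.arctan2(R[1,1],R[0,1]))
    print("t %.2f"%s["clock"],"pos",p.round(4),"tilt z",R[:,2].round(3),"yaw of y %.2f"%y,"shift mm",d.round(1),"F",np.round(s["force"],2),"w %.3f"%s["width"])
    if yaw_deg is not None: print("turn", -((yaw_deg-y+90)%180-90),"j7 %.2f"%s["joints"][6])
E
python3 -c "
from h import *
go([.5115,-.2605,.2],-7)"
```

```text
t 0.30 pos [ 0.2235 -0.5835  0.2265] tilt z [-0.  0. -1.] yaw of y -69.04 shift mm [ 384.5 -198.7   26.6] F [-0.37 -0.28 -0.55] w 1.004
turn -62.04494204394996 j7 -0.08
```

```bash
python3 -m inch '[[[0.3,42,-22,0,0],[0.3,42,-22,0,0],[0.3,42,-22,0,0],[0.3,42,-22,0,0],[0.3,42,-22,0,0],[0.3,42,-22,0,0],[0.3,42,-22,0,0],[0.3,42,-22,0,0],[0.3,0,0,0,-8],[0.3,0,0,0,-8],[0.3,0,0,0,-8],[0.3,0,0,0,-8]]]' 20; python3 -c "
from h import *
go([.5115,-.2605,.16],-7)"
```

```text
clock: 1.5
position: [0.4847, -0.2868, 0.2251]
ee_rot: [2.8, 1.422, 0.0]
force: [-0.1, -0.0, -0.4]
width: 0.703
t 1.50 pos [ 0.4847 -0.2868  0.2251] tilt z [ 0.    -0.001 -1.   ] yaw of y -36.15 shift mm [37.1  6.1 65. ] F [-0.13 -0.02 -0.42] w 0.703
turn -29.145286951197974 j7 -0.28
```

```bash
python3 -m inch '[[[0.3,0,0,0,-8],[0.3,0,0,0,-8],[0.3,0,0,0,-8],[0.3,0,0,0,-4]]]'; python3 -c "
from h import *
go([.5115,-.2605,.16],-7)"
```

```text
clock: 1.9
position: [0.4847, -0.2864, 0.225]
ee_rot: [2.348, 2.086, -0.0]
force: [-0.1, 0.3, -0.6]
width: 0.7
t 1.90 pos [ 0.4847 -0.2864  0.225 ] tilt z [ 0.    -0.001 -1.   ] yaw of y -6.76 shift mm [28.9 23.6 65. ] F [-0.06  0.33 -0.64] w 0.700
turn 0.24131991632700078 j7 0.20
```

```bash
python3 -m inch '[[[0.3,14.5,12,20,0],[0.3,14.5,12,25,0],[0.3,0,0,20,0],[0.3,0,0,0,0]]]'; python3 - <<'E'
from h import *
go([.5115,-.2605,.076],-7)
s=cam("scene");t=cam("top")
crop(s[0],130,180,110,100,6,"pics/s1.png");crop(t[0],320,170,80,75,8,"pics/t1.png")
E
```

```text
clock: 2.3
position: [0.513, -0.2612, 0.159]
ee_rot: [2.345, 2.085, 0.001]
force: [-0.3, 0.2, 0.8]
width: 0.697
t 2.30 pos [ 0.513  -0.2612  0.159 ] tilt z [ 0.002 -0.002 -1.   ] yaw of y -6.71 shift mm [ 0.6 -1.8 83. ] F [-0.29  0.2   0.8 ] w 0.697
turn 0.2874758890664282 j7 0.10
```

View pics/s1.png

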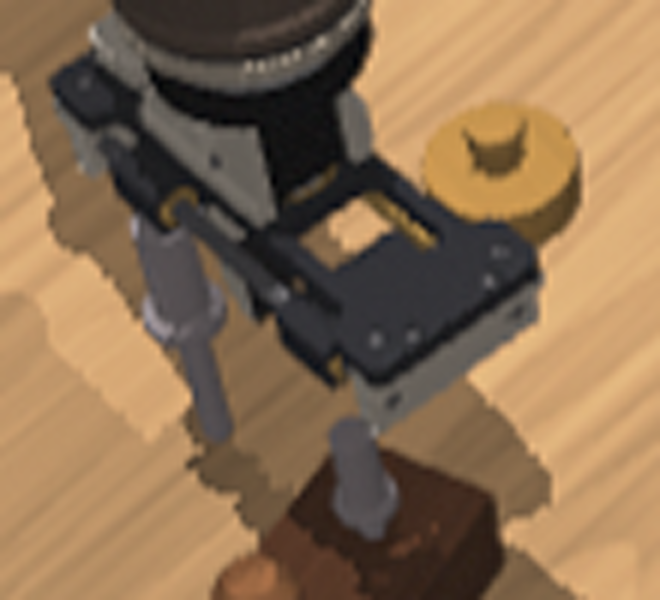

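View pics/t1.png

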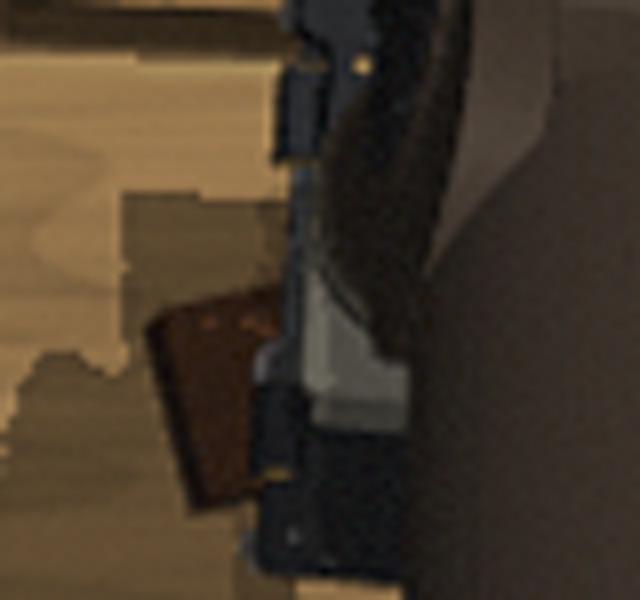

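The gripper straddles the pin. The cap at scene crop (350,435) lies between the fingers, and the loose pin is clear of the body. I'll go down.

```bash
python3 -m inch '[[[0.3,0.6,-1.8,30,0],[0.3,0,0,30,0],[0.3,0,0,22,0],[0.3,0,0,0,0],[0.9,0,0,0,0],[0.9,0,0,0,0],[0.9,0,0,0,0],[0.9,0,0,0,0],[0.9,0,0,0,0]]]' 20; python3 - <<'E'
from h import *
go([.5115,-.2605,.076],-7)
E
```

```text
clock: 3.3
position: [0.5202, -0.267, 0.0909]
ee_rot: [2.334, 2.065, 0.014]
force: [-0.9, -0.4, -0.3]
width: 0.316
t 3.30 pos [ 0.5202 -0.267   0.0909] tilt z [ 0.024 -0.013 -1.   ] yaw of y -6.99 shift mm [ 5.5 -9.8 14.7] F [-0.86 -0.44 -0.28] w 0.316
turn 0.01396840190014359 j7 0.06
```

```bash
python3 -m inch '[[[0.4,0,0,0,0],[0.4,0,0,0,0]]]'; python3 - <<'E'
from h import *
go([.5115,-.2605,.076],-7)
s=arm.observe();print(np.round(s["joints"],3),np.round(s["dq"],3))
c=cam("scene"); crop(c[0],130,180,110,100,6,"pics/s2.png")
E
```

```text
clock: 3.5
position: [0.5205, -0.2671, 0.0916]
ee_rot: [2.333, 2.064, 0.015]
force: [-0.2, 0.5, 0.1]
width: 0.444
t 3.50 pos [ 0.5205 -0.2671  0.0916] tilt z [ 0.025 -0.014 -1.   ] yaw of y -6.99 shift mm [  5.6 -10.2  15.3] F [-0.25  0.47  0.07] w 0.444
turn 0.014319209659717558 j7 0.06
[ 0.6    0.522 -0.308  1.828  0.22   0.796  0.059] [-0.001 -0.003 -0.    -0.001  0.     0.001  0.001]
```

View pics/s2.png

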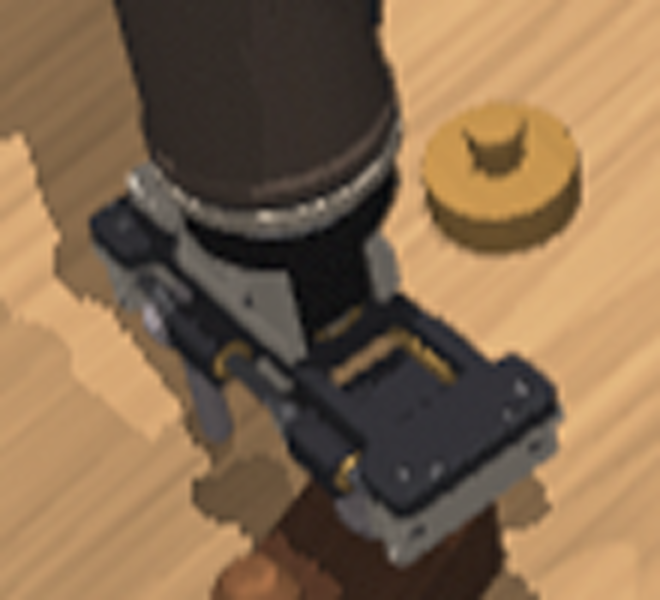

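```bash
python3 -m inch '[[[0.3,0,-3,0,0],[0.3,3,-4,0,0],[0.3,3,-3,0,0],[0.3,0,0,0,0]]]'; python3 - <<'E'
from h import *
go([.5115,-.2605,.076],-7)
E
```

```text
clock: 3.95
position: [0.5101, -0.259, 0.0908]
ee_rot: [2.334, 2.065, 0.014]
force: [-0.7, 1.1, 0.0]
width: 0.702
t 3.95 pos [ 0.5101 -0.259   0.0908] tilt z [ 0.024 -0.013 -1.   ] yaw of y -6.98 shift mm [-1.2  1.2 14.9] F [-0.66  1.05  0.03] w 0.702
turn 0.02121696551719765 j7 0.05
```

```bash
python3 -m inch '[[[0.3,-1,1,5,0],[0.3,0,0,5,0],[0.3,0,0,5,0],[0.3,0,0,0,0]]]'; python3 - <<'E'
from h import *
go([.5115,-.2605,.076],-7)
E
```

```text
clock: 4.35
position: [0.5113, -0.2604, 0.0744]
ee_rot: [2.333, 2.065, 0.014]
force: [-0.2, -0.3, -0.2]
width: 0.699
t 4.35 pos [ 0.5113 -0.2604  0.0744] tilt z [ 0.023 -0.013 -1.   ] yaw of y -6.97 shift mm [-0.1  0.2 -1.6] F [-0.23 -0.26 -0.2 ] w 0.699
turn 0.029668281973243893 j7 0.04
```

```bash
python3 -m inch '[[[1,0,0,-1,0],[1,0,0,0,0],[1,0,0,0,0],[1,0,0,0,0],[1,0,0,0,0],[1,0,0,0,0],[1,0,0,0,0]]]' 25; python3 - <<'E'
from h import *
go([.5115,-.2605,.076],-7)
E
```

```text
clock: 5.05
position: [0.5117, -0.2605, 0.0756]
ee_rot: [2.333, 2.065, 0.014]
force: [0.5, 0.7, -1.3]
width: 0.191
t 5.05 pos [ 0.5117 -0.2605  0.0756] tilt z [ 0.024 -0.013 -1.   ] yaw of y -6.97 shift mm [-0.  -0.1 -0.4] F [ 0.53  0.75 -1.31] w 0.191
turn 0.028783767149974437 j7 0.04
```

```bash
python3 -m inch '[[[1,0,0,-8,0],[1,0,0,-12,0],[1,0,0,-15,0],[1,0,0,-15,0],[1,0,0,-15,0],[1,0,0,-15,0],[1,0,0,-15,0],[1,0,0,-15,0],[1,0,0,0,0]]]'; python3 - <<'E'
from h import *
go([.5805,-.0718,.19],-7)
c=cam("scene"); crop(c[0],130,160,110,100,6,"pics/s3.png")
E
```

```text
clock: 5.95
position: [0.5093, -0.2587, 0.1973]
ee_rot: [2.33, 2.063, 0.017]
force: [0.1, 0.4, -1.3]
width: 0.192
t 5.95 pos [ 0.5093 -0.2587  0.1973] tilt z [ 0.028 -0.014 -1.   ] yaw of y -6.93 shift mm [194.2  47.9   6.6] F [ 0.08  0.4  -1.29] w 0.192
turn 0.06767966375554124 j7 0.11
```

View pics/s3.png

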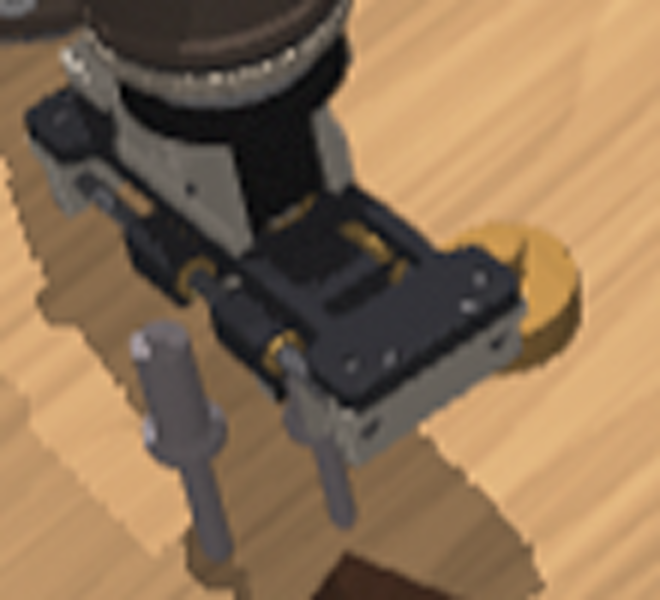

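The pin is held, with its foot at crop (343,522). The loose pin is undisturbed.

```bash
python3 -m inch '[[[1,12,3,0,0],[1,22,5.5,0,0],[1,22,5.5,0,0],[1,22,5.5,0,0],[1,22,5.5,0,0],[1,22,5.5,0,0],[1,22,5.5,0,0],[1,20,5,0,0],[1,12,3,0,0],[1,0,0,0,0]]]'; python3 - <<'E'
from h import *
go([.5805,-.0718,.19],-7)
c=cam("scene"); crop(c[0],210,160,110,100,6,"pics/s4.png")
c=cam("top"); crop(c[0],260,160,80,75,8,"pics/t4.png")
E
```

```text
clock: 7.0
position: [0.5721, -0.0732, 0.1873]
ee_rot: [2.337, 2.077, 0.008]
force: [0.0, -0.0, -1.2]
width: 0.193
t 7.00 pos [ 0.5721 -0.0732  0.1873] tilt z [ 0.014 -0.008 -1.   ] yaw of y -6.75 shift mm [ 2.4  8.2 -2.6] F [ 0.01 -0.04 -1.19] w 0.193
turn 0.24581344534618665 j7 -0.26
```

View pics/s4.png

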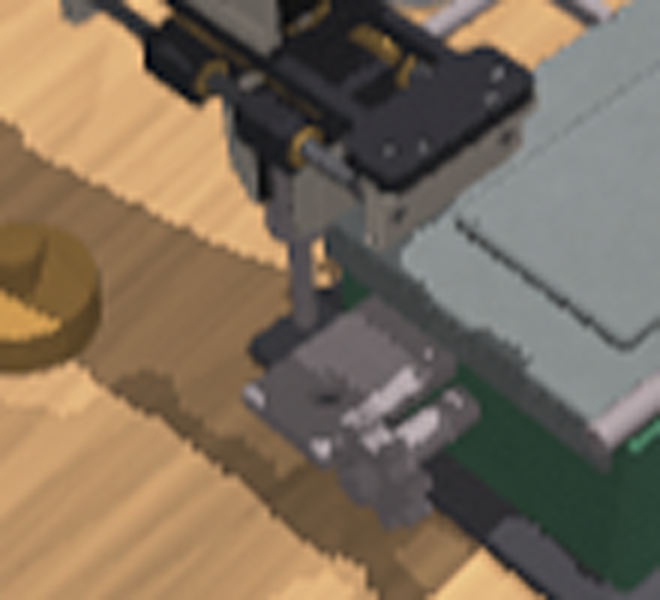

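View pics/t4.png

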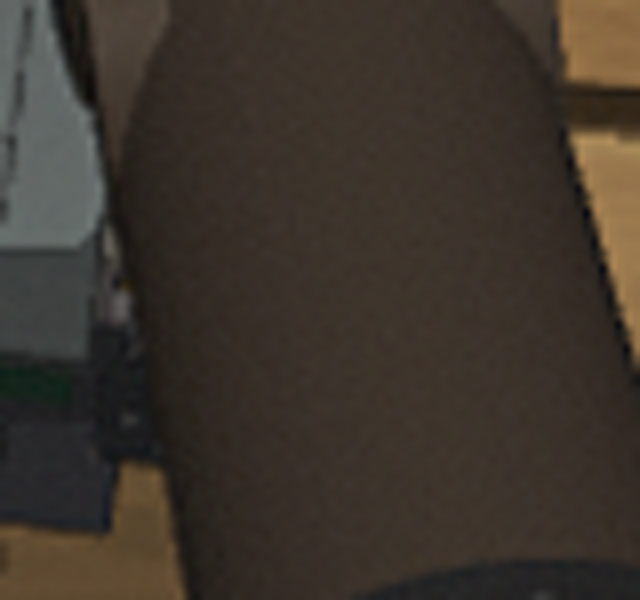

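```bash
python3 - <<'E'
from h import *
go([.5801,-.0716,.19],-7)
c=cam("scene"); crop(c[0],240,190,50,40,15,"pics/s5.png")
f=((303+.5)/6-.5+210,(324+.5)/6-.5+160)
p=np.array(arm.observe()["position"])
for z in(.115,.1167,.118): print(at_z(c,f,z))
print("pred foot px",proj(c,[p+np.array([.014,-.008,-1])*.0706, [.5801,-.0716,.08]]),f)
E
```

```text
t 7.10 pos [ 0.5716 -0.0759  0.1874] tilt z [ 0.013 -0.009 -1.   ] yaw of y -6.91 shift mm [ 5.3  8.  -2.6] F [-0.14 -0.56 -1.15] w 0.191
turn 0.09311315296999112 j7 -0.26
[ 0.5708086  -0.07475538  0.115     ]
[ 0.5718056  -0.07583545  0.1167    ]
[ 0.57256801 -0.07666139  0.118     ]
pred foot px [[259.83997563 214.0726047 ]
 [264.35827647 223.8588533 ]] (260.0833333333333, 213.58333333333334)
```

View pics/s5.png

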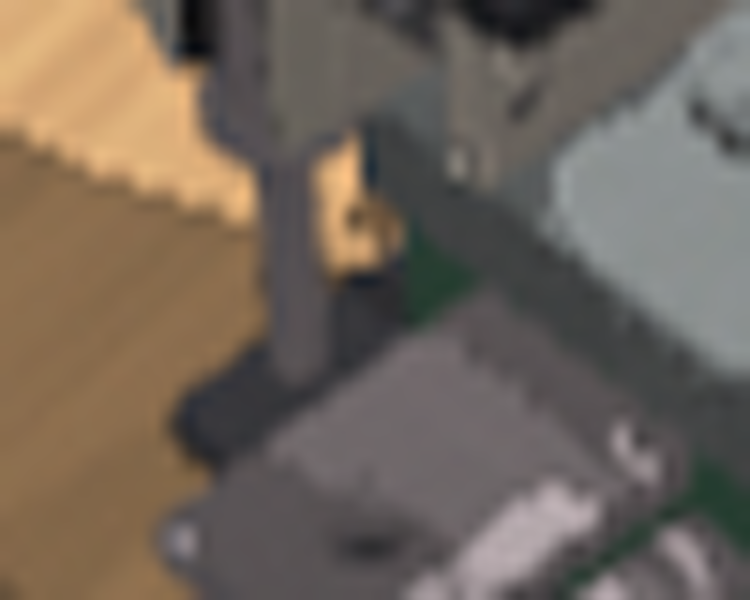

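```bash
python3 - <<'E'
from h import *
go([.5791,-.0710,.1600],-7)
E
```

```text
t 7.15 pos [ 0.5715 -0.077   0.1875] tilt z [ 0.013 -0.01  -1.   ] yaw of y -6.99 shift mm [ 7.1  6.4 27.5] F [-0.44  0.32  0.05] w 0.189
turn 0.013698734673468493 j7 -0.26
```

```bash
python3 -m inch '[[[1,3.5,3.5,0,0],[1,3.5,3,5,0],[1,0,0,8,0],[1,0,0,8,0],[1,0,0,3,0],[1,0,0,0,0],[1,0,0,0,0]]]'; python3 - <<'E'
from h import *
go([.5791,-.0710,.1600],-7)
c=cam("scene"); crop(c[0],240,190,50,40,15,"pics/s6.png")
go([.5791,-.0710,.1600],-7)
E
```

```text
clock: 7.85
position: [0.5784, -0.0754, 0.1604]
ee_rot: [2.347, 2.063, 0.001]
force: [0.2, 0.3, -1.2]
width: 0.191
t 7.85 pos [ 0.5784 -0.0754  0.1604] tilt z [ 0.011 -0.012 -1.   ] yaw of y -7.36 shift mm [4.4 0.2 0.4] F [ 0.18  0.29 -1.21] w 0.191
turn -0.35971641821141986 j7 -0.29
t 7.90 pos [ 0.5784 -0.0754  0.1605] tilt z [ 0.012 -0.012 -1.   ] yaw of y -7.36 shift mm [4.5 0.1 0.4] F [-0.69  0.08  0.12] w 0.190
turn -0.3632254487150419 j7 -0.29
```

View pics/s6.png

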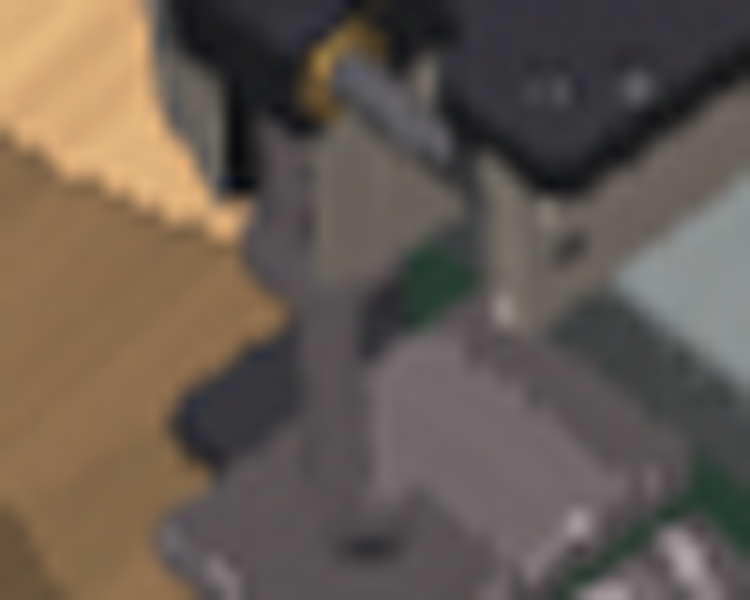

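```bash
python3 - <<'E'
from h import *
c=cam("scene"); f=lambda x,y:((x+.5)/15-.5+240,(y+.5)/15-.5+190)
p=np.array(arm.observe()["position"])
print(at_z(c,f(335,508),p[2]-.0706),at_z(c,f(371,546),.08), at_z(c,(264.2,225.),.08))
print("pred foot px in crop",(proj(c,[p+np.array([.012,-.012,-1])*.0706,[.5801,-.0716,.08]])-[240,190]+.5)*15-.5)
g=cv2.createCLAHE(4,(4,4)).apply(cv2.cvtColor(c[0],cv2.COLOR_BGR2GRAY))
crop(g,250,212,32,24,24,"pics/s7.png")
E
```

```text
[ 0.58001094 -0.08046888  0.0901041 ] [ 0.58415444 -0.07682325  0.08      ] [ 0.58212477 -0.07464138  0.08      ]
pred foot px in crop [[348.88460004 490.27932792]
 [372.374147   514.88279949]]
```

View pics/s7.png

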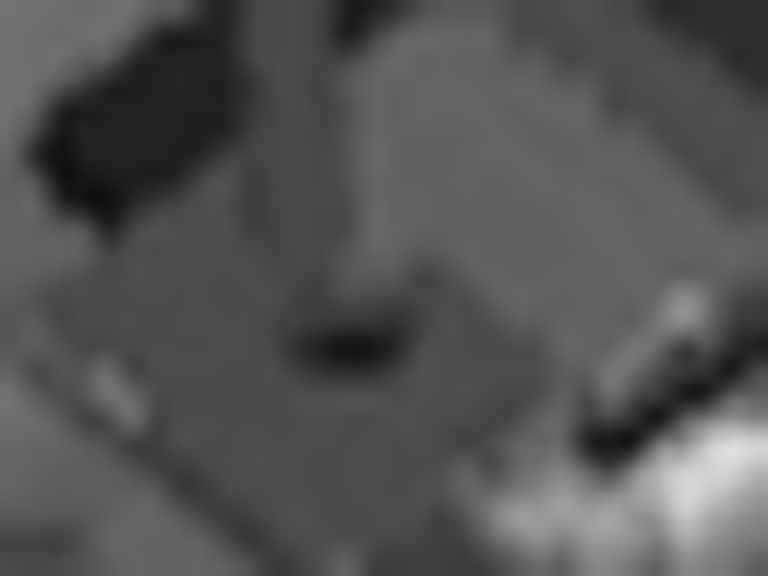

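```bash
python3 -m inch '[[[1,2.5,0.5,2,0],[1,2.3,0.4,2,0],[1,0,0,1,0],[1,0,0,0,0],[1,0,0,0,0]]]'; python3 - <<'E'
from h import *
go([.5799,-.0708,.1545],-7)
c=cam("scene"); crop(c[0],250,205,32,28,22,"pics/s8.png")
go([.5799,-.0708,.1545],-7)
p=np.array(arm.observe()["position"])
print("pred foot px in crop",(proj(c,[p+np.array([.012,-.012,-1])*.0706,[.5801,-.0716,.08]])-[250,205]+.5)*22-.5)
E
```

```text
clock: 8.45
position: [0.5807, -0.07, 0.156]
ee_rot: [2.346, 2.063, 0.004]
force: [-0.3, -0.1, -0.4]
width: 0.19
t 8.45 pos [ 0.5807 -0.07    0.156 ] tilt z [ 0.013 -0.012 -1.   ] yaw of y -7.33 shift mm [-0.9 -0.8  1.5] F [-0.34 -0.11 -0.37] w 0.190
turn -0.33327996763539147 j7 -0.30
t 8.50 pos [ 0.5808 -0.07    0.156 ] tilt z [ 0.013 -0.012 -1.   ] yaw of y -7.34 shift mm [-0.9 -0.8  1.5] F [-0.36 -0.21 -0.83] w 0.194
turn -0.33592933193961017 j7 -0.30
pred foot px in crop [[339.49411718 396.78056092]
 [326.38208226 425.39477259]]
```

View pics/s8.png

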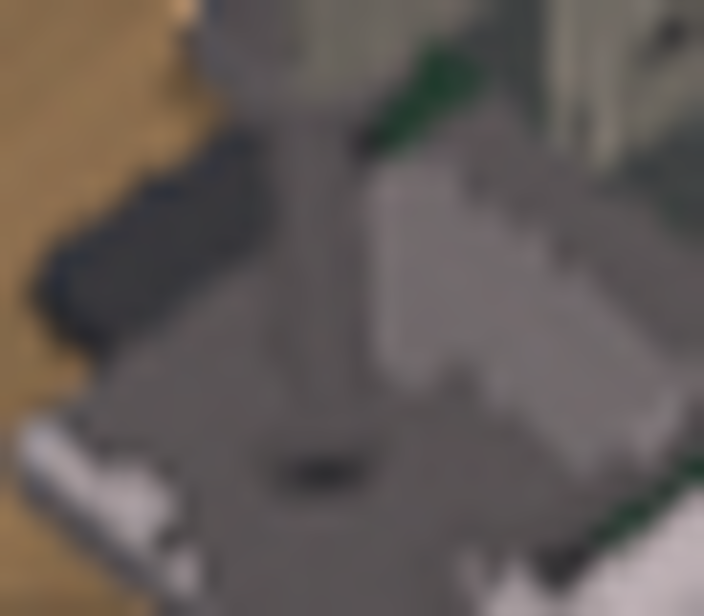

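```bash
python3 - <<'E'
from h import *
c=cam("scene"); g=cv2.cvtColor(c[0],cv2.COLOR_BGR2GRAY)
print(g[212:230,258:272])
b=np.array([.58,-.072,.08])
print(proj(c,[b,b+[.01,0,0],b+[0,.01,0],b+[0,0,.01]])-proj(c,b))
E
python3 - <<'E'
import cv2
s=cv2.cvtColor(cv2.imread('pics/scene0.png'),cv2.COLOR_BGR2GRAY)
print(s[220:231,258:272])
E
```

```text
[[ 71  54  57  58  73  82  84  78  69  88  98  99  96  85]
 [ 55  57  56  57  69  82  85  80  87 111 110 109 106  84]
 [ 56  56  56  56  66  83  83  82  92 111 109 108 107  96]
 [ 57  57  57  57  69  83  84  83  92 110 109 109 108 109]
 [ 55  55  56  65  74  82  84  81  88 110 109 109 108 107]
 [ 56  62  75  80  75  81  82  82  85 109 109 109 108 108]
 [ 64  78  87  86  76  81  83  83  86 109 107 108 109 109]
 [ 81  86  87  85  78  79  82  83  86 109 107 107 107 109]
 [ 87  85  86  86  76  79  84  82  85 110 106 106 106 106]
 [ 87  86  86  86  79  79  83  81  79  99 108 106  94  96]
 [ 85  85  86  85  86  81  82  83  78  85  97  95  82  86]
 [ 87  86  86  86  86  82  81  83  81  84  84  83  83  86]
 [ 86  86  85  85  81  82  82  84  81  81  85  85  85  83]
 [ 86  85  85  79  75  73  72  72  70  77  85  84  85  83]
 [ 85  87  84  81  70  57  48  50  65  82  85  85  85  84]
 [ 83  85  85  85  76  71  68  69  77  86  84  86  85  85]
 [ 82  84  84  84  86  87  86  85  85  85  85  84  82  82]
 [ 82  84  84  85  84  85  84  84  85  85  85  83  81  81]]
[[ 0.          0.        ]
 [ 3.129354    1.93671853]
 [ 2.587036   -2.45160907]
 [-0.13891697 -2.60718903]]
[[157 155 155 156 156 156 154 156 156 155 153 153 153 152]
 [157 155 156 157 156 154 154 158 155 154 152 152 151 152]
 [157 157 156 154 152 153 156 153 150 154 153 152 153 153]
 [156 155 155 150 133 122 124 120 131 148 153 153 153 152]
 [155 154 153 144  99  73  75  76  91 130 155 153 153 153]
 [154 154 154 133  72  72  74  71  70 115 156 154 153 153]
 [156 155 153 140  87  71  65  72  97 138 155 153 153 153]
 [154 152 154 153 134 124 120 125 138 155 154 154 153 154]
 [153 153 153 154 156 155 157 155 155 153 153 153 138 149]
 [154 153 153 153 153 153 153 153 153 154 154 148 121 136]
 [157 154 153 154 153 153 153 153 155 152 140 135 120 122]]
```

```bash
python3 -m inch '[[[1,0,0,3,0],[1,0,0,3,0],[1,0,0,3,0],[1,0,0,2,0],[1,0,0,0,0]]]'; python3 - <<'E'
from h import *
go([.5807,-.0700,.0906],-7)
c=cam("scene"); crop(c[0],250,205,32,28,22,"pics/s9.png")
E
```

```text
clock: 9.05
position: [0.5808, -0.0705, 0.1439]
ee_rot: [2.346, 2.062, 0.003]
force: [-0.4, 0.1, -1.3]
width: 0.192
t 9.05 pos [ 0.5808 -0.0705  0.1439] tilt z [ 0.013 -0.012 -1.   ] yaw of y -7.36 shift mm [ 1.  -0.9 53.3] F [-0.36  0.11 -1.28] w 0.192
turn -0.36292789710151396 j7 -0.31
```

View pics/s9.png

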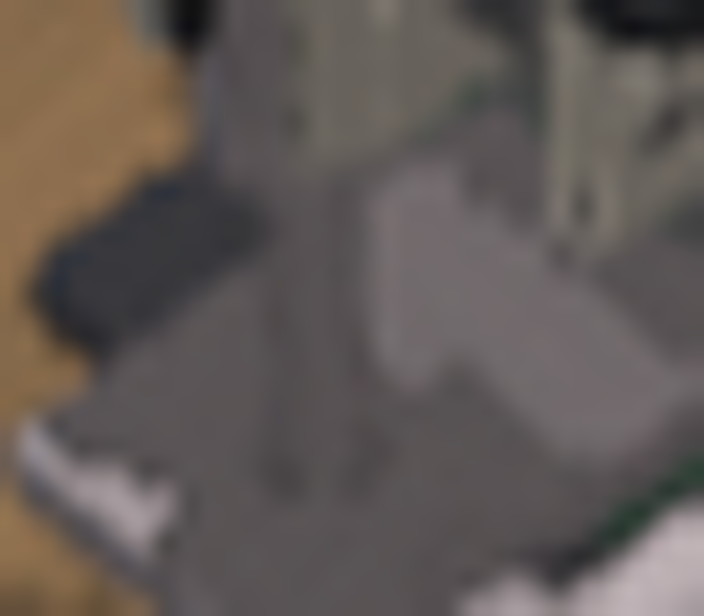

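The pin has gone in: the foot is at about 73 mm with no push-back. I'll lower it the rest of the way.

```bash
python3 -m inch '[[[1,0,0,5,0],[1,0.3,-0.3,5,0],[1,0,0,5,0],[1,0.3,-0.3,5,0],[1,0,0,5,0],[1,0,0,0,0]]]'; python3 - <<'E'
from h import *
go([.5807,-.0700,.0906],-7)
E
```

```text
clock: 9.7
position: [0.5805, -0.0701, 0.1165]
ee_rot: [2.346, 2.063, 0.003]
force: [-0.8, -0.4, -0.3]
width: 0.191
t 9.70 pos [ 0.5805 -0.0701  0.1165] tilt z [ 0.013 -0.012 -1.   ] yaw of y -7.36 shift mm [ 0.4 -0.1 25.9] F [-0.79 -0.39 -0.29] w 0.191
turn -0.362202864510607 j7 -0.32
```

```bash
python3 -m inch '[[[1,0,0,5,0],[1,0.3,-0.2,5,0],[1,0,0,5,0],[1,0.2,-0.2,4,0],[1,0,0,3,0],[1,0,0,1,0],[1,0,0,1,0],[1,0,0,0,0]]]'; python3 - <<'E'
from h import *
go([.5807,-.0700,.0906],-7)
E
```

```text
clock: 10.5
position: [0.5808, -0.0699, 0.0907]
ee_rot: [2.346, 2.062, 0.004]
force: [0.5, 0.6, -0.6]
width: 0.186
t 10.50 pos [ 0.5808 -0.0699  0.0907] tilt z [ 0.014 -0.012 -1.   ] yaw of y -7.37 shift mm [-0.1 -0.1  0.1] F [ 0.54  0.57 -0.57] w 0.186
turn -0.36691219196323743 j7 -0.34
```

```bash
python3 -m inch '[[[1,0,0,1,0],[1,0,0,1,0],[1,0,0,1,0],[1,0,0,0,0]]]'; python3 - <<'E'
from h import *
go([.5807,-.0700,.0906],-7)
c=cam("scene"); crop(c[0],230,170,64,54,12,"pics/s10.png")
E
```

```text
clock: 10.9
position: [0.581, -0.0699, 0.091]
ee_rot: [2.345, 2.061, 0.004]
force: [-0.1, -0.6, -1.1]
width: 0.187
t 10.90 pos [ 0.581  -0.0699  0.091 ] tilt z [ 0.015 -0.013 -1.   ] yaw of y -7.37 shift mm [-0.2 -0.3  0.4] F [-0.1  -0.64 -1.07] w 0.187
turn -0.37486991600370345 j7 -0.34
```

View pics/s10.png

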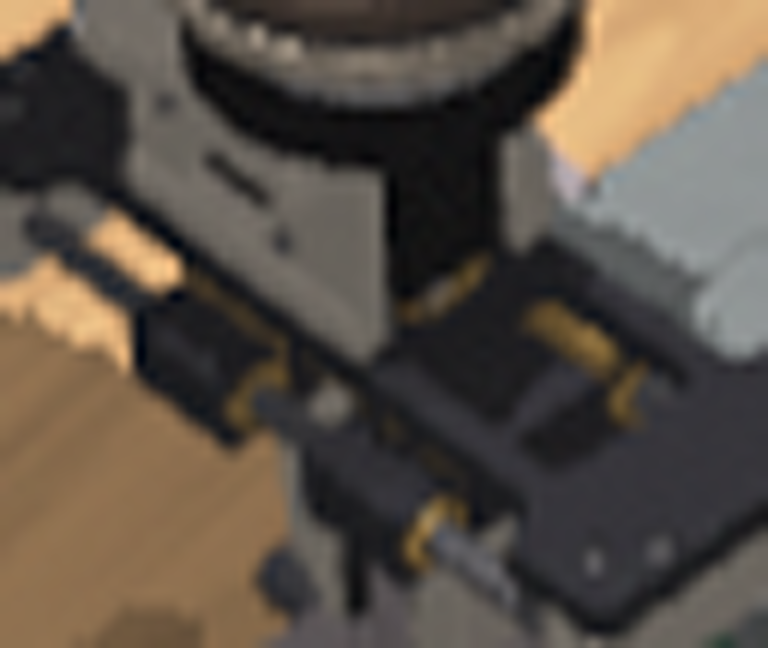

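```bash
python3 -m inch '[[[0.6,0,0,0,0],[0.6,0,0,0,0],[0.6,0,0,0,0],[0.6,0,0,0,0]]]'; python3 - <<'E'
from h import *
go([.5807,-.0700,.0906],-7)
E
```

```text
clock: 11.35
position: [0.5817, -0.0698, 0.091]
ee_rot: [2.344, 2.06, 0.006]
force: [0.6, 0.7, 0.1]
width: 0.397
t 11.35 pos [ 0.5817 -0.0698  0.091 ] tilt z [ 0.016 -0.013 -1.   ] yaw of y -7.37 shift mm [-0.3 -0.9  0.4] F [0.55 0.74 0.05] w 0.397
turn -0.37496124036138667 j7 -0.34
```

```bash
python3 -m inch '[[[0.6,0,0,-5,0],[0.6,0,0,-10,0],[0.6,0,0,-15,0],[0.6,0,0,-20,0],[0.6,0,0,-20,0],[0.6,0,0,-20,0],[0.6,0,0,0,0],[0.6,0,-20,0,0],[0.6,0,-25,0,0],[0.6,0,-25,0,0],[0.6,0,0,0,0]]]'; python3 - <<'E'
from h import *
go([.505,.091,.18],-7)
c=cam("scene"); crop(c[0],230,170,64,54,12,"pics/s11.png")
c=cam("top"); crop(c[0],160,130,150,100,5,"pics/t11.png")
E
```

```text
clock: 12.45
position: [0.509, -0.0586, 0.1878]
ee_rot: [2.343, 2.06, 0.01]
force: [0.6, -0.4, -1.2]
width: 0.402
t 12.45 pos [ 0.509  -0.0586  0.1878] tilt z [ 0.019 -0.012 -1.   ] yaw of y -7.34 shift mm [148.  -23.3   5.9] F [ 0.63 -0.36 -1.17] w 0.402
turn -0.33736118469570897 j7 -0.29
```

View pics/s11.png

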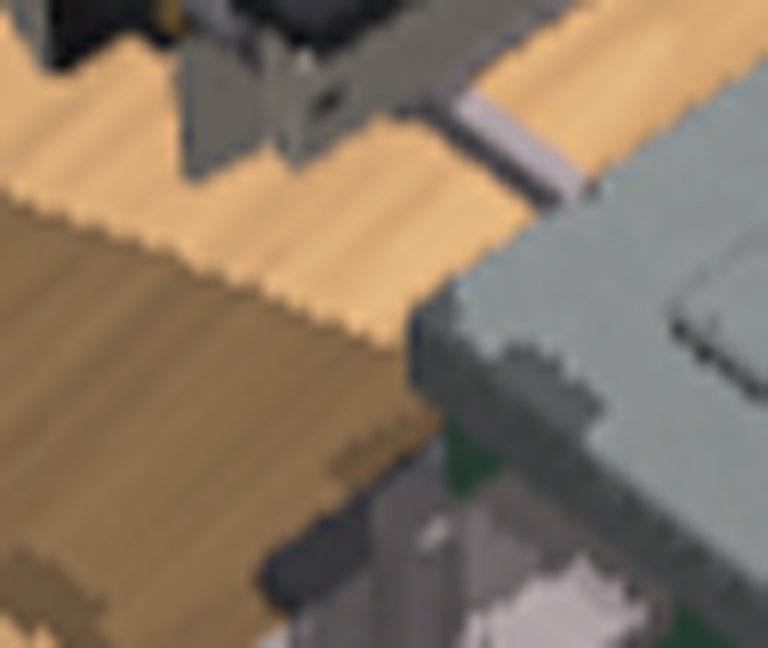

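View pics/t11.png

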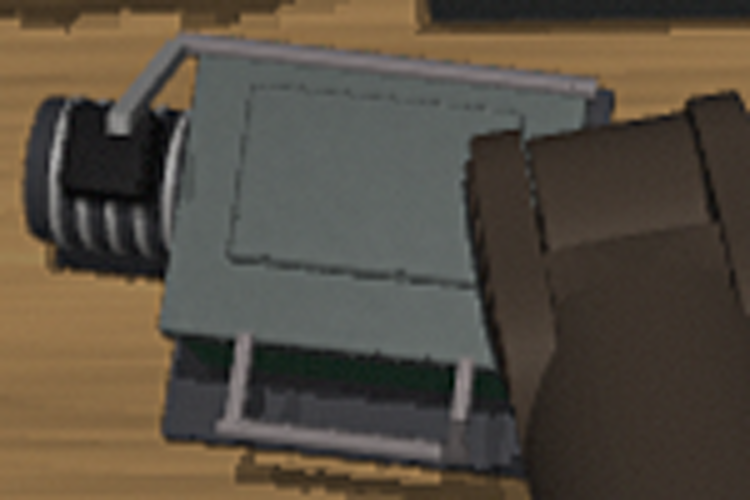

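```bash
python3 -m inch '[[[0.65,15,-2,0,0],[0.65,20,-3,0,0],[0.65,20,-3,0,0],[0.65,20,-3,0,0],[0.65,20,-3,0,0],[0.65,20,-3,0,0],[0.65,20,-3,0,0],[0.65,13,-2,0,0],[0.65,0,0,0,0],[0.65,0,0,0,0]]]'; python3 - <<'E'
from h import *
go([.505,.0908,.097],-7)
c=cam("scene"); crop(c[0],235,190,70,60,11,"pics/s12.png");crop(c[0],240,110,100,80,7,"pics/s12b.png")
E
```

```text
clock: 13.55
position: [0.5196, 0.095, 0.1862]
ee_rot: [2.346, 2.051, 0.022]
force: [-0.3, -0.8, -0.5]
width: 0.353
t 13.55 pos [0.5196 0.095  0.1862] tilt z [ 0.027 -0.01  -1.   ] yaw of y -7.67 shift mm [ -5.6 -16.4  88.8] F [-0.29 -0.76 -0.5 ] w 0.353
turn -0.6701117318245906 j7 -0.62
```

View pics/s12.png

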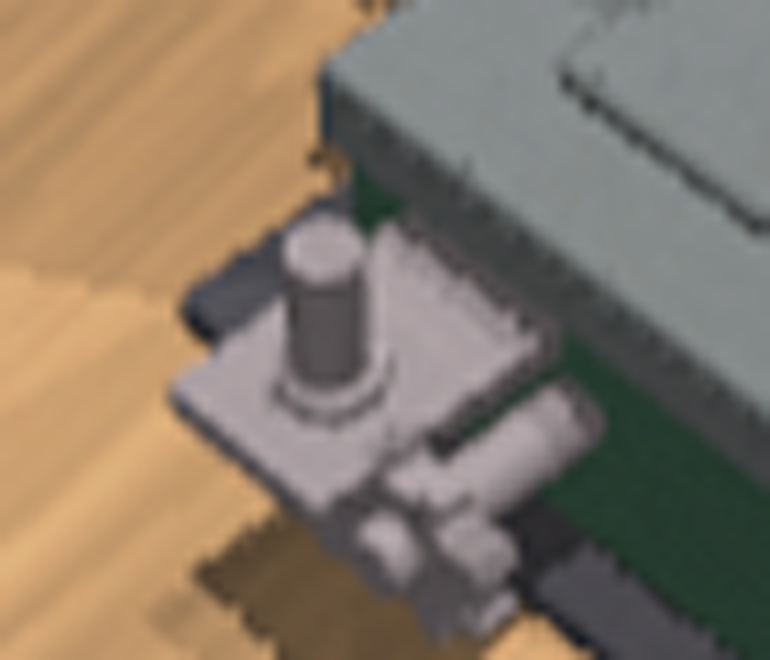

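View pics/s12b.png

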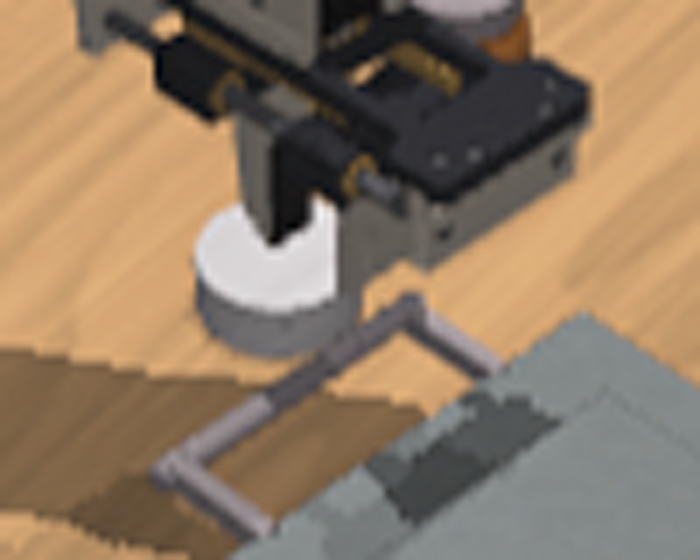

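The pin is home: its shoulder sits flush on the flange at crop (330,385), its cap is at (325,248), and the gripper has let go. Next is the bar.

```bash
python3 -m inch '[[[0.65,-3,-8,0,0],[0.65,-2.5,-8,5,0],[0.65,0,0,10,0],[0.65,0,0,10,0],[0.65,0,0,10,0],[0.65,0,0,8,0],[0.65,0,0,0,0],[0.65,0,0,0,0]]]'; python3 - <<'E'
from h import *
go([.505,.0908,.097],-7)
c=cam("scene"); crop(c[0],240,110,100,80,7,"pics/s13.png")
E
```

```text
clock: 14.4
position: [0.5022, 0.0866, 0.1377]
ee_rot: [2.352, 2.045, 0.017]
force: [0.1, -0.2, 1.2]
width: 0.345
t 14.40 pos [0.5022 0.0866 0.1377] tilt z [ 0.025 -0.012 -1.   ] yaw of y -7.99 shift mm [ 4.9  1.1 40.7] F [ 0.13 -0.22  1.23] w 0.345
turn -0.9895333807921531 j7 -0.66
```

View pics/s13.png

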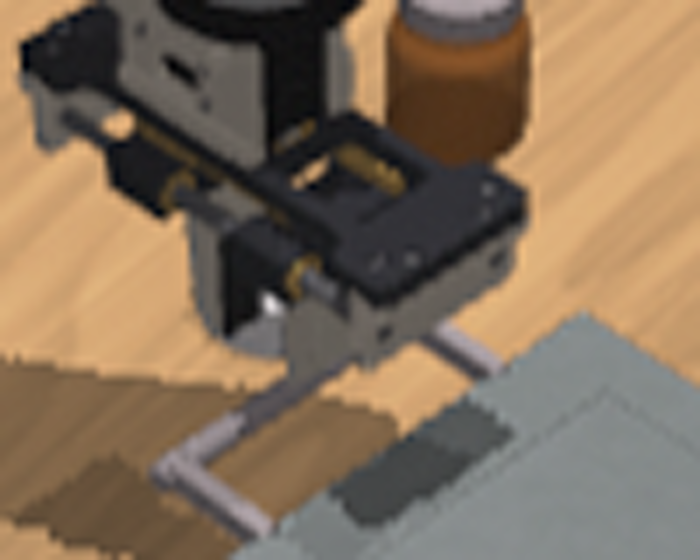

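```bash
python3 -m inch '[[[0.65,2,1,8,1],[0.65,2,0,8,0],[0.65,0,0,8,0],[0.65,0,0,8,0],[0.65,0,0,6,0],[0.65,0,0,0,0],[0.65,0,0,0,0]]]'; python3 - <<'E'
from h import *
go([.505,.0908,.097],-7)
c=cam("scene"); crop(c[0],240,120,80,66,9,"pics/s14.png")
E
```

```text
clock: 15.15
position: [0.5054, 0.0908, 0.0965]
ee_rot: [2.371, 2.023, 0.019]
force: [0.1, -0.2, -0.8]
width: 0.353
t 15.15 pos [0.5054 0.0908 0.0965] tilt z [ 0.026 -0.011 -1.   ] yaw of y -9.05 shift mm [-0.  -0.4 -0.5] F [ 0.07 -0.24 -0.84] w 0.353
turn -2.0529642178673555 j7 -0.72
```

View pics/s14.png

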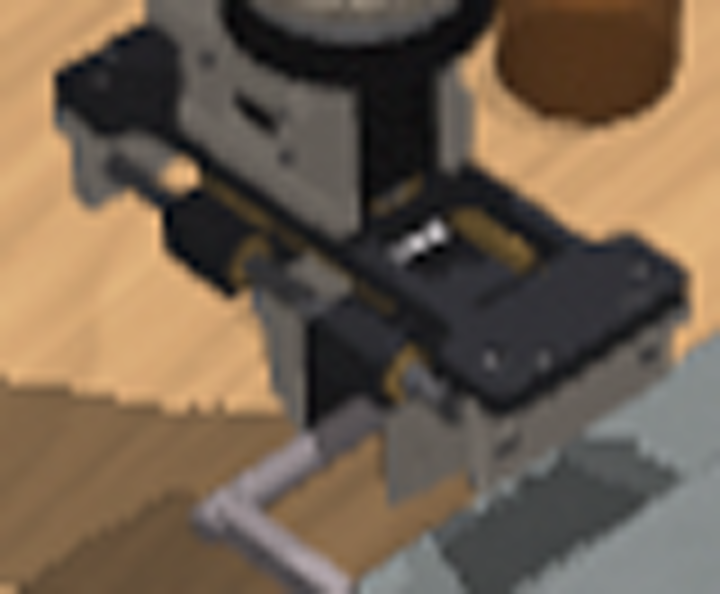

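```bash
python3 -m inch '[[[0.65,0,0,0,-2],[0.95,0,0,0,0],[0.95,0,0,0,0],[0.95,0,0,0,0],[0.95,0,0,0,0],[0.95,0,0,0,0]]]' 12; python3 - <<'E'
from h import *
go([.505,.0908,.097],-7)
E
```

```text
clock: 15.8
position: [0.5073, 0.0906, 0.0979]
ee_rot: [2.331, 2.065, 0.024]
force: [0.6, 0.7, -2.5]
width: 0.126
t 15.80 pos [0.5073 0.0906 0.0979] tilt z [ 0.03  -0.011 -1.   ] yaw of y -6.92 shift mm [-0.1 -2.4  0.8] F [ 0.59  0.73 -2.49] w 0.126
turn 0.07640463568318978 j7 -0.69
```

```bash
cat >> h.py <<'E'
H=np.array([.7151,.0652,.116]); YAW=np.radians(-7.0)
def hood():
    s=arm.observe(); R=cv2.Rodrigues(np.array(s["ee_rot"],float))[0]; g=np.array(s["position"])-.019*R[:,2]
    ex=np.array([np.cos(YAW),np.sin(YAW),0]); d=g-H
    return R,g,ex,np.arctan2(d[2],-d@ex),np.hypot(d[2],d@ex),s
def plan(dths):
    R,g,ex,th,r,s=hood(); ey=np.array([-ex[1],ex[0],0])
    print("t %.2f th %.1f deg r %.4f lat %.4f"%(s["clock"],np.degrees(th),r,(g-H)@ey),"F",np.round(s["force"],1),"w %.3f"%s["width"],"tilt",R[:2,2].round(3))
    p=g.copy(); lat=(g-H)@ey
    for i,dt in enumerate(np.radians(dths)):
        th+=dt; q=H-.21*np.cos(th)*ex+.21*np.sin(th)*np.array([0,0,1])+ey*lat
        print("%.1f"%np.degrees(th),(R.T@(q-p)*1000).round(1)); p=q
E
python3 -c "
from h import *
plan([2,3]+[3.5]*4)"
```

```text
t 15.80 th 0.2 deg r 0.2099 lat 0.0001 F [ 0.6  0.7 -2.5] w 0.126 tilt [ 0.03  -0.011]
2.2 [-0.1  0.3 -7.3]
5.2 [ -0.1   1.1 -10.9]
8.7 [ -0.1   2.  -12.7]
12.2 [ -0.1   2.7 -12.5]
15.7 [ -0.1   3.5 -12.3]
19.2 [ -0.1   4.2 -12.1]
```

```bash
python3 -m inch '[[[0.95,0,0.3,-7,0],[0.95,0,1,-11,0],[0.95,0,2,-12.5,0],[0.95,0,2.7,-12.5,0]]]'; python3 -c "
from h import *
plan([3.5]*6)"
```

```text
clock: 16.2
position: [0.5118, 0.09, 0.1428]
ee_rot: [2.332, 2.065, 0.021]
force: [5.5, -1.1, -4.5]
width: 0.125
t 16.20 th 12.6 deg r 0.2104 lat 0.0000 F [ 5.5 -1.1 -4.5] w 0.125 tilt [ 0.028 -0.011]
16.1 [ -0.1   3.9 -12.2]
19.6 [ -0.1   4.3 -12.1]
23.1 [ -0.1   5.  -11.8]
26.6 [ -0.1   5.7 -11.5]
30.1 [ -0.1   6.4 -11.1]
33.6 [ -0.1   7.1 -10.7]
```

```bash
python3 -m inch '[[[0.95,0,3.9,-12,0],[0.95,0,4.3,-12,0],[0.95,0,5,-11.8,0],[0.95,0,5.7,-11.5,0],[0.95,0,6.4,-11,0]]]'; python3 -c "
from h import *
plan([3.5]*6)"
```

```text
clock: 16.7
position: [0.5364, 0.0867, 0.2081]
ee_rot: [2.33, 2.064, 0.025]
force: [8.0, 0.3, -9.0]
width: 0.127
t 16.70 th 31.6 deg r 0.2120 lat -0.0003 F [ 8.   0.3 -9. ] w 0.127 tilt [ 0.031 -0.011]
35.1 [-0.1  9.1 -9.4]
38.6 [ -0.1   8.  -10. ]
42.1 [-0.1  8.6 -9.5]
45.6 [-0.1  9.2 -9. ]
49.1 [-0.1  9.7 -8.4]
52.6 [-0.1 10.2 -7.8]
```

```bash
python3 -m inch '[[[0.95,0,8,-9,0],[0.95,0,7.5,-9,0],[0.95,0,8,-8.5,0],[0.95,0,8,-8,0],[0.95,0,0,0,0]]]'; python3 - <<'E'
from h import *
plan([3]*6)
c=cam("scene"); crop(c[0],230,60,170,160,4.5,"pics/s15.png")
c=cam("top"); crop(c[0],150,110,150,110,5,"pics/t15.png")
E
```

```text
clock: 17.2
position: [0.5662, 0.0828, 0.2486]
ee_rot: [2.331, 2.065, 0.022]
force: [4.4, -0.1, -5.7]
width: 0.127
t 17.20 th 45.2 deg r 0.2136 lat -0.0006 F [ 4.4 -0.1 -5.7] w 0.127 tilt [ 0.029 -0.011]
48.2 [-0.1 10.7 -4.6]
51.2 [-0.1  8.6 -6.9]
54.2 [-0.1  8.9 -6.4]
57.2 [-0.1  9.3 -5.9]
60.2 [-0.1  9.6 -5.4]
63.2 [-0.1  9.8 -4.9]
```

View pics/s15.png

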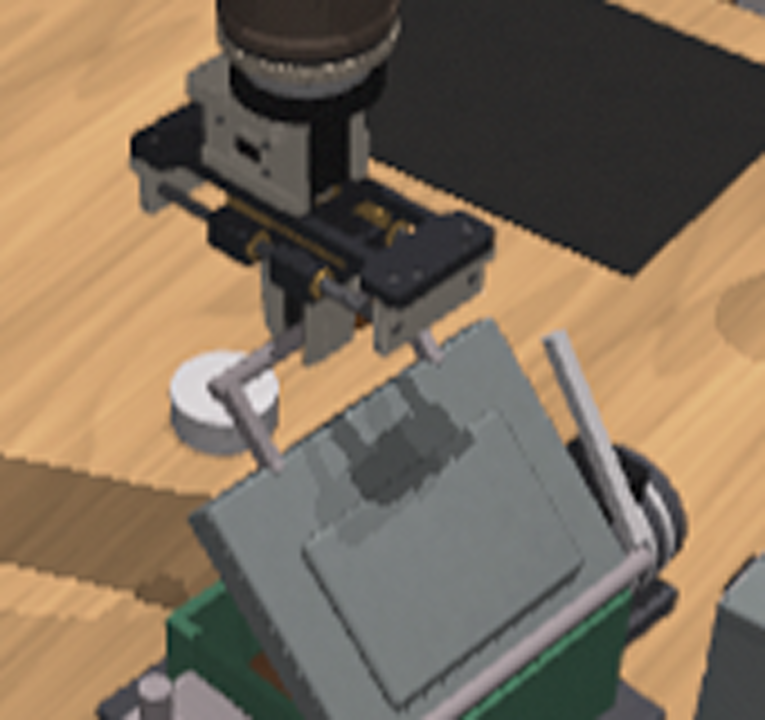

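View pics/t15.png

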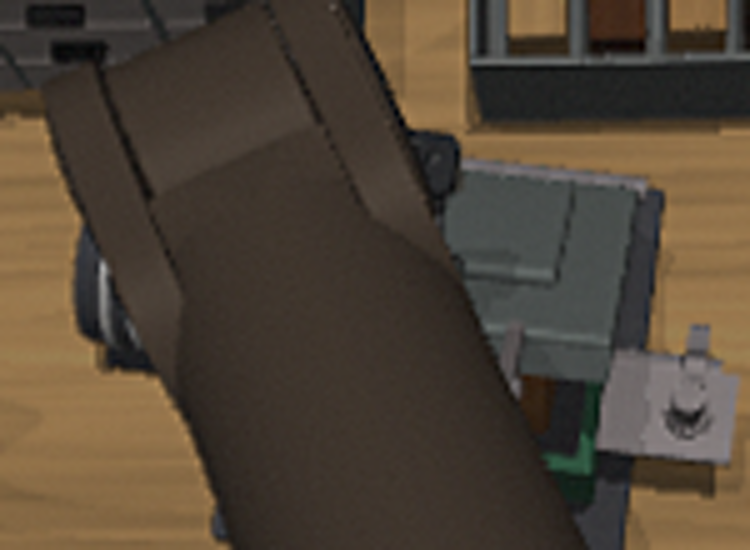

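```bash
cat >> h.py <<'E'
def model(c,th,pts):
    ex=np.array([np.cos(YAW),np.sin(YAW),0]);ey=np.array([-ex[1],ex[0],0]);ez=np.array([0,0,1.])
    u=-np.cos(th)*ex+np.sin(th)*ez; n=np.sin(th)*ex+np.cos(th)*ez
    return proj(c,[H+a*u+b*ey+e*n for a,b,e in pts])
E
python3 - <<'E'
from h import *
c=cam("scene")
for d in (0,40,43,45,47,50): print(d,((model(c,np.radians(d),[(.21,-.062,0),(.168,-.113,.013),(.168,.113,.013)])-[230,60]+.5)*4.5).round(0).tolist())
d=c
print(((model(c,0,[(.21,-.062,0),(.21,.062,0)])-[240,125]+.5)*5).round(0))
E
```

```text
0 [[159.0, 525.0], [143.0, 594.0], [422.0, 396.0]]
40 [[215.0, 390.0], [199.0, 501.0], [495.0, 296.0]]
43 [[224.0, 384.0], [207.0, 498.0], [504.0, 292.0]]
45 [[231.0, 381.0], [213.0, 497.0], [511.0, 290.0]]
47 [[238.0, 379.0], [219.0, 496.0], [518.0, 289.0]]
50 [[250.0, 376.0], [229.0, 496.0], [529.0, 287.0]]
[[126. 258.]
 [295. 142.]]
```

```bash
python3 -m inch '[[[0.95,0,8.4,-7,0],[0.95,0,8.8,-6.6,0],[0.95,0,9,-6.2,0],[0.95,0,9.2,-5.8,0]]]'; python3 - <<'E'
from h import *
plan([1,1,1,1])
E
```

```text
clock: 17.75
position: [0.5955, 0.0789, 0.2748]
ee_rot: [2.332, 2.073, 0.005]
force: [-2.1, 0.1, 0.6]
width: 0.127
t 17.75 th 55.8 deg r 0.2149 lat -0.0008 F [-2.1  0.1  0.6] w 0.127 tilt [ 0.016 -0.014]
56.8 [-0.   5.8  2.1]
57.8 [-0.   3.1 -1.9]
58.8 [-0.   3.2 -1.9]
59.8 [-0.   3.2 -1.8]
```

```bash
python3 -m inch '[[[0.95,0,7,-4,0],[0.95,0,7,-3.5,0],[0.95,0,5,-2.5,0],[0.95,0,0,0,0]]]'; python3 - <<'E'
from h import *
plan([-1,-3])
c=cam("scene"); crop(c[0],230,60,170,140,4.5,"pics/s16.png")
for d in (54,57,60,63): print(d,((model(c,np.radians(d),[(.21,-.062,0),(.21,.062,0)])-[230,60]+.5)*4.5).round(0).tolist())
E
```

```text
clock: 18.15
position: [0.6176, 0.076, 0.2881]
ee_rot: [2.332, 2.07, 0.008]
force: [0.1, -0.1, 1.9]
width: 0.124
t 18.15 th 62.7 deg r 0.2150 lat -0.0010 F [ 0.1 -0.1  1.9] w 0.124 tilt [ 0.019 -0.014]
61.7 [ 0.1 -1.1  6.1]
58.7 [ 0.1 -9.7  5.3]
54 [[266.0, 373.0], [433.0, 261.0]]
57 [[278.0, 372.0], [446.0, 259.0]]
60 [[292.0, 373.0], [460.0, 259.0]]
63 [[306.0, 374.0], [475.0, 259.0]]
```

View pics/s16.png

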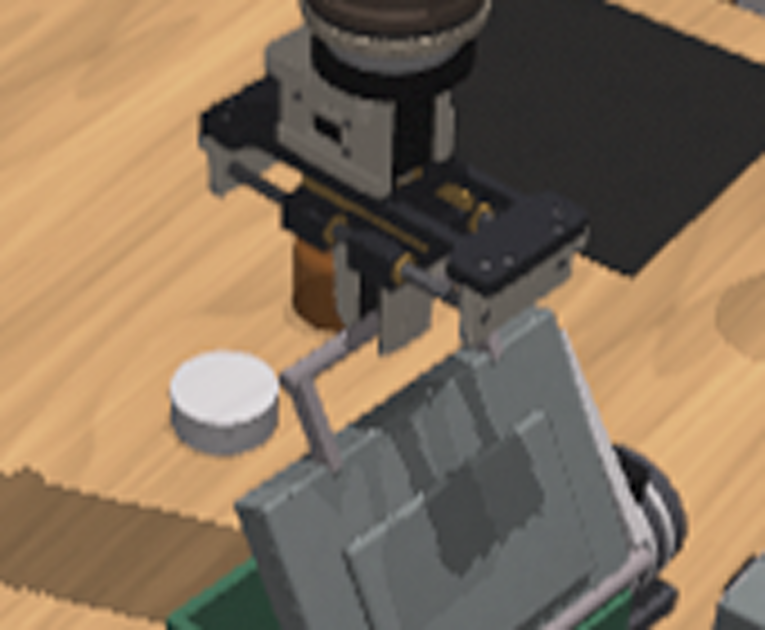

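The bar's right corner is at crop (293,378), which puts the hood at about 61°. That is past balance and still held. Now I'll bring it back.

```bash
python3 -m inch '[[[0.95,0,-8,4.5,0],[0.95,0,-9,5.5,0],[0.95,0,-9,6,0],[0.95,0,-8.5,6.5,0]]]'; python3 - <<'E'
from h import *
plan([-1,-1])
E
```

```text
clock: 18.6
position: [0.5841, 0.0805, 0.265]
ee_rot: [2.33, 2.068, 0.015]
force: [1.0, -0.8, 0.6]
width: 0.125
t 18.60 th 51.8 deg r 0.2139 lat -0.0006 F [ 1.  -0.8  0.6] w 0.125 tilt [ 0.024 -0.013]
50.8 [ 0.1 -0.6  5.4]
49.8 [ 0.  -2.9  2.3]
```

```bash
python3 -m inch '[[[0.95,0,-5,4.5,0],[0.95,0,-5,4.5,0],[0.95,0,0,0,0],[0.95,0,0,0,0],[0.95,0,0,0,0]]]'; python3 - <<'E'
from h import *
plan([-1,-1])
c=cam("scene"); crop(c[0],230,60,170,140,4.5,"pics/s17.png")
for d in (44,46,48,50): print(d,((model(c,np.radians(d),[(.21,-.062,0),(.21,.062,0)])-[230,60]+.5)*4.5).round(0).tolist())
plan([]); print(np.round(arm.observe()["dq"],3))
E
```

```text
clock: 19.1
position: [0.5714, 0.0823, 0.2537]
ee_rot: [2.33, 2.071, 0.012]
force: [-1.2, -0.2, 0.1]
width: 0.121
t 19.10 th 47.2 deg r 0.2136 lat -0.0004 F [-1.2 -0.2  0.1] w 0.121 tilt [ 0.022 -0.013]
46.2 [ 0.1 -0.4  5.1]
45.2 [ 0.  -2.7  2.5]
44 [[228.0, 383.0], [393.0, 273.0]]
46 [[235.0, 380.0], [400.0, 270.0]]
48 [[242.0, 378.0], [408.0, 267.0]]
50 [[250.0, 376.0], [416.0, 265.0]]
t 19.15 th 47.2 deg r 0.2136 lat -0.0004 F [-2.4 -0.5  0.5] w 0.123 tilt [ 0.022 -0.013]
[-0.     0.     0.    -0.003  0.001  0.001  0.   ]
```

View pics/s17.png

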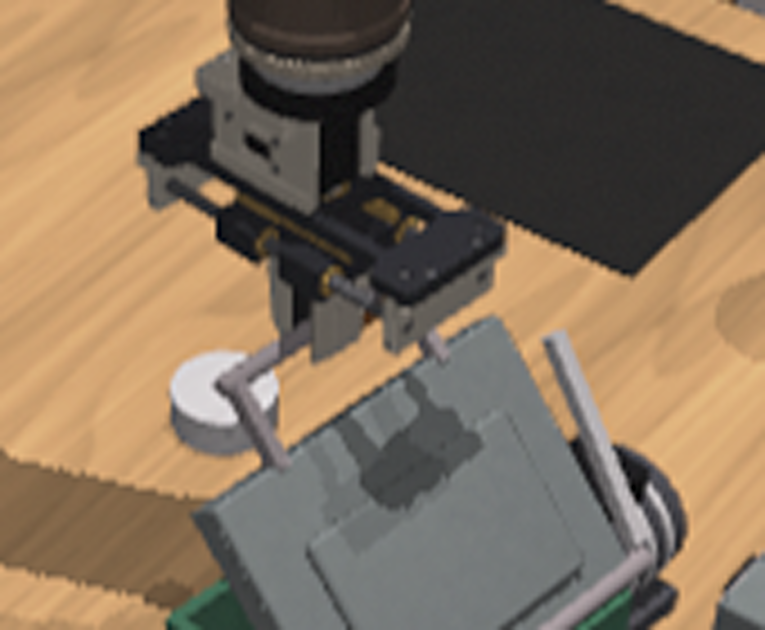

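```bash
python3 -m inch '[[[0.95,0,2,-1.7,0],[0.95,0,2,-1.7,0],[0.95,0,0,0,0],[0.95,0,0,0,0],[0.95,0,0,0,0],[0.95,0,0,0,0]]]'; python3 - <<'E'
from h import *
plan([])
c=cam("scene"); crop(c[0],200,80,100,80,7.5,"pics/s18.png")
for d in (44,46,48,50): print(d,((model(c,np.radians(d),[(.21,-.062,0)])-[200,80]+.5)*7.5).round(0).tolist())
crop(c[0],230,190,70,60,11,"pics/s19.png")
t=cam("top")
cv2.imwrite("pics/t19.png",t[0]);cv2.imwrite("pics/s20.png",c[0])
plan([]); print(np.round(arm.observe()["dq"],3))
E
```

```text
clock: 19.75
position: [0.5758, 0.0817, 0.2578]
ee_rot: [2.331, 2.071, 0.011]
force: [-2.1, -0.6, -0.2]
width: 0.127
t 19.75 th 48.8 deg r 0.2137 lat -0.0004 F [-2.1 -0.6 -0.2] w 0.127 tilt [ 0.021 -0.013]
44 [[605.0, 488.0]]
46 [[616.0, 484.0]]
48 [[628.0, 480.0]]
50 [[641.0, 476.0]]
t 19.85 th 48.8 deg r 0.2137 lat -0.0004 F [-0.8  0.1  0.2] w 0.126 tilt [ 0.021 -0.013]
[-0.001 -0.001  0.001 -0.002 -0.001  0.001 -0.001]
```

View pics/s18.png

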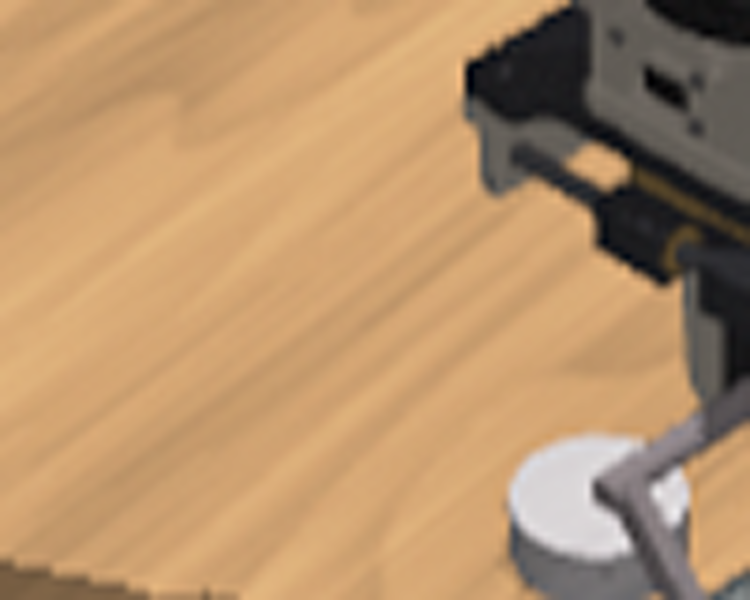

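View pics/s19.png

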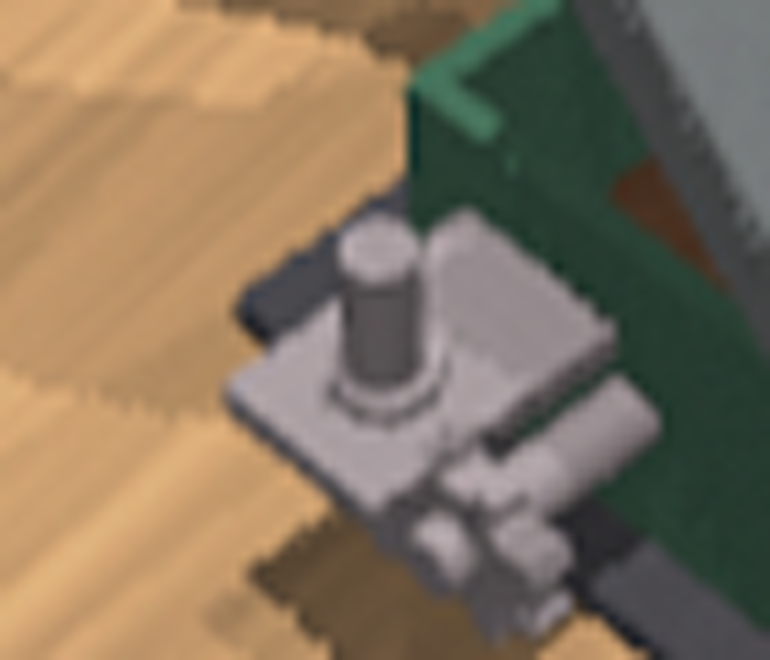

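View pics/s20.png

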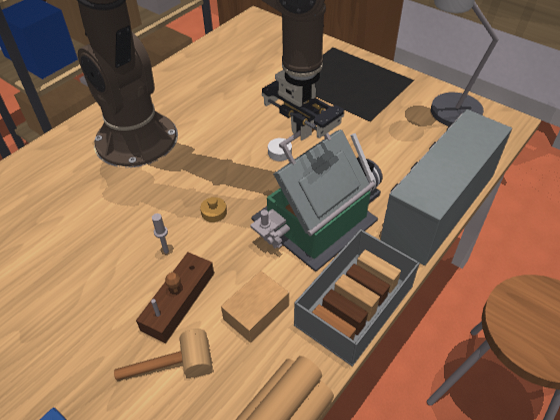

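View pics/t19.png

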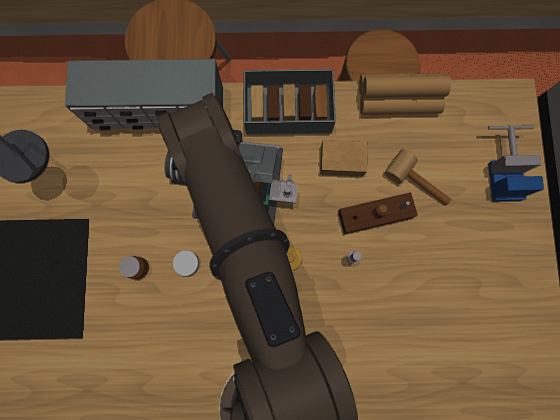

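```bash
python3 - <<'E'
from h import *
c=cam("scene")
a=cv2.imread("pics/scene0.png"); crop(a,252,165,40,30,18,"pics/c0.png"); crop(c[0],270,132,40,30,18,"pics/c1.png")
from scipy.optimize import least_squares
o0=np.array([(107.5)/5-.5+240,(262.5)/5-.5+125]);o1=np.array([595.5/7.5-.5+200,488.5/7.5-.5+80])
b=o0-model(c,0,[(.21,-.064,0)])[0]; print("bias",b)
for d in range(44,52): print(d,(model(c,np.radians(d),[(.21,-.064,0)])[0]+b-o1).round(2))
E
```

```text
bias [-3.19892241  0.41009089]
44 [-2.62  0.79]
45 [-1.85  0.47]
46 [-1.07  0.17]
47 [-0.28 -0.1 ]
48 [ 0.54 -0.36]
49 [ 1.37 -0.58]
50 [ 2.22 -0.79]
51 [ 3.09 -0.97]
```

View pics/c0.png

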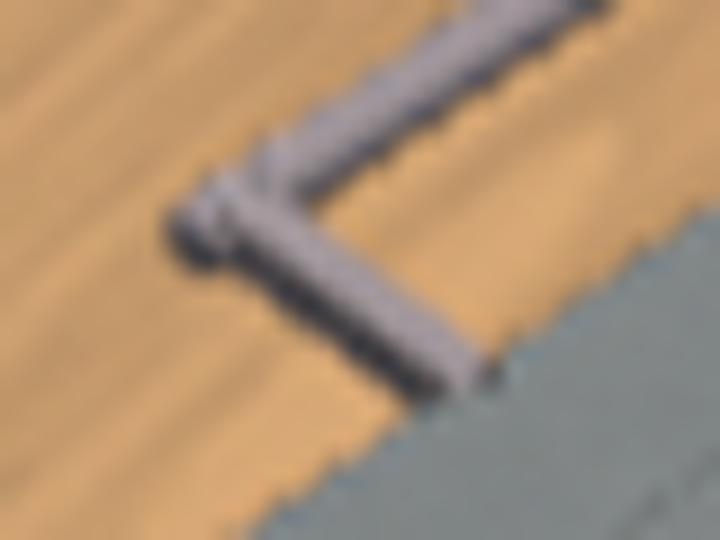

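View pics/c1.png

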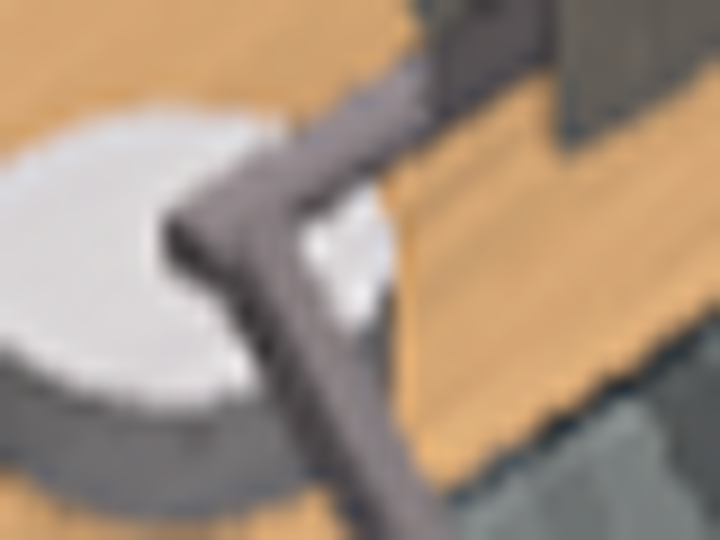

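The hood measures about 47.3° in the picture and 48.8° from the arm, less about 1° of slip. It is at rest, and the pin is home in its flange with its shoulder at crop (385,385). Handing in.

```bash
python3 - <<'E'
from h import *
print(workorder.sign_off()); plan([])
E
```

```text
the job is handed in; nothing more can be done
None
the job is handed in; nothing more can be done
```

I took the shouldered 106 mm pin from the block (not the larger loose one on the table) and put it down through the flange hole. Once it was let go, I raised the hood to about 61°, past the balance point. I then brought it back and handed in with the gripper still holding the bar, at about 20 s of the 70 s allowed.

What the last checks showed:
- **Pin:** its shoulder is flush on the flange after release, and still so in the last picture with the hood raised.
- **Hood angle:** the picture gives about 47.3°, 7 to 8° short of balance. The arm's own pose gives 48.8°, so the two disagree by about 1.5°. The bar probably slid a few millimetres in the pads. Both readings are within the 45 to 50° asked for.
- **At rest:** joint speeds were about zero, the force was 1 to 2 N, and the bar was gripped at 12 N.
- **Bystanders:** I saw nothing else moved in the final views, though the arm hides part of the top view.

**Faults on the way:**
- On the first approach to the pin the tool drifted about 10 mm sideways. I corrected it before gripping.
- The tool kept a tilt of 1 to 2° that the moves could not take out, and it did no harm.
- Pressing down on the seated pin showed no clear contact force, so I judged it home from its height and the picture.

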